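# Find the full ink tin by its weight and load the ink stand

## Task

Three look-alike closed tins stand on the painter's table: one holds a full block of solid ink, one a part-used block and one is as good as empty; only their weight tells. Find out by lifting, then stand the full tin fully down in the pocket of the ink stand and swing the hold-down bail fully upright over it, stand the empty tin upright in the wooden tray, and leave the part-used one standing on the table itself. Never tip a tin over, and leave the other things on the table where they are.

Things in the scene. Friction and masses are not known exactly. Their poses are not given: they have to be found in the camera images.
- tin_1: one of three look-alike closed square metal tins, 56 x 56 mm, 105 mm tall, with a round knob (30 mm across, 12 mm high) on the middle of the lid. Origin: centre of its underside; z up, x and y square to its sides. In all the full one weighs about 0.52 kg, the part-used one 0.30 kg, the empty one 0.12 kg (within 0.05 kg); which is which changes every time
- tin_2: one of three look-alike closed square metal tins, 56 x 56 mm, 105 mm tall, with a round knob (30 mm across, 12 mm high) on the middle of the lid. Origin: centre of its underside; z up, x and y square to its sides. In all the full one weighs about 0.52 kg, the part-used one 0.30 kg, the empty one 0.12 kg (within 0.05 kg); which is which changes every time
- tin_3: one of three look-alike closed square metal tins, 56 x 56 mm, 105 mm tall, with a round knob (30 mm across, 12 mm high) on the middle of the lid. Origin: centre of its underside; z up, x and y square to its sides. In all the full one weighs about 0.52 kg, the part-used one 0.30 kg, the empty one 0.12 kg (within 0.05 kg); which is which changes every time
- stand: ink stand fixed to the table: grey base plate 130 x 130 x 8 mm carrying an open-topped square pocket, 62 x 62 mm inside, walls 5 mm thick, top of the walls 50 mm above the table. Origin: centre of its underside; x, y square to the pocket. The bail's side arms run outside the pocket, 50 mm either side in y
- seat (a point): middle of the pocket's floor, 8 mm above the table; axes as the stand
- bail_hinge (a point): middle of the bail's hinge line, 40 mm above the table over the pocket's centre; the hinge line runs along the stand's y; axes as the stand
- bail_bar (a point): middle of the bail's crossbar, a round steel bar 10 mm thick and 100 mm long along the stand's y, 105 mm from the hinge line
- bail (a joint): swing of the U-shaped hold-down bail, rad: 0 = laid back on the stand's +x side (arms rise 0.32 rad above level), 1.25 = closed, standing upright so that the crossbar is over the lid of a seated tin (15 mm clear of the knob), at its end stop. Stiff hinge: it stays where it is left
- tray: open wooden tray fixed to the table, 130 mm (x) by 150 mm (y) outside, 35 mm high, walls and floor 6 mm thick. Origin: centre of its underside
- dish: bystander: white porcelain dish, 90 mm across, 22 mm high; origin at the centre of its underside
- small_jar: bystander: small closed jar, 48 mm across, 50 mm high; origin at the centre of its underside
- paperweight: bystander: dark steel paperweight bar, 160 x 22 x 18 mm; origin at the centre of its underside
- ink_bottle: bystander: tall dark ink jar with a lid, 74 mm across, 165 mm high; origin at the centre of its underside
- green_bottle: bystander: green glass bottle, 64 mm across, 190 mm high; origin at the centre of its underside
- brush: bystander: wooden brush, 190 mm long, lying flat; origin at the centre of its underside (of its lying length, about)
- mug: bystander: mug, 72 mm across, 80 mm high; origin at the centre of its underside
Mind the look-alikes: they are no part of the job. What is shaped like the tin_2 but red is not meant.

How it is judged (in metres and radians):
At the end, for the whole second after the job is handed in: Full tin in the pocket (7 mm of centre, under 4 mm off its floor, over 4 N on the stand), bail above 1.12 rad; empty tin on the tray's floor, within its walls (0.4 to 2 N on it); third tin on the table (3 mm); all upright within 0.08 rad, at rest (0.02 m/s) (((horizontal distance between tin_1 and seat below 0.007 m and z of tin_1 in the frame of seat below 0.004 m and angle between tin_1's own z axis and vertical below 0.08 rad and contact force between tin_1 and stand above 4 N) or (horizontal distance between tin_2 and seat below 0.007 m and z of tin_2 in the frame of seat below 0.004 m and angle between tin_2's own z axis and vertical below 0.08 rad and contact force between tin_2 and stand above 4 N) or (horizontal distance between tin_3 and seat below 0.007 m and z of tin_3 in the frame of seat below 0.004 m and angle between tin_3's own z axis and vertical below 0.08 rad and contact force between tin_3 and stand above 4 N)) and ((x of tin_1 in the frame of tray between -0.05 and 0.05 m and y of tin_1 in the frame of tray between -0.06 and 0.06 m and z of tin_1 in the frame of tray below 0.01 m and angle between tin_1's own z axis and vertical below 0.08 rad and contact force between tin_1 and tray between 0.4 and 2 N) or (x of tin_2 in the frame of tray between -0.05 and 0.05 m and y of tin_2 in the frame of tray between -0.06 and 0.06 m and z of tin_2 in the frame of tray below 0.01 m and angle between tin_2's own z axis and vertical below 0.08 rad and contact force between tin_2 and tray between 0.4 and 2 N) or (x of tin_3 in the frame of tray between -0.05 and 0.05 m and y of tin_3 in the frame of tray between -0.06 and 0.06 m and z of tin_3 in the frame of tray below 0.01 m and angle between tin_3's own z axis and vertical below 0.08 rad and contact force between tin_3 and tray between 0.4 and 2 N)) and ((height (world z) of tin_1 between -0.003 and 0.003 m and angle between tin_1's own z axis and vertical below 0.08 rad) or (height (world z) of tin_2 between -0.003 and 0.003 m and angle between tin_2's own z axis and vertical below 0.08 rad) or (height (world z) of tin_3 between -0.003 and 0.003 m and angle between tin_3's own z axis and vertical below 0.08 rad)) and value of joint bail above 1.12 rad and linear speed of each of tin_1, tin_2, tin_3 below 0.02 m/s); the robot touches nothing.
It fails at once if a tin is tipped over (more than 0.6 rad) (angle between any of tin_1, tin_2, tin_3's own z axis and vertical above 0.6 rad).
It fails at once if a bystander is moved more than 30 mm (distance of any of dish, small_jar, paperweight, ink_bottle, green_bottle, brush, mug from where it was at the start of the episode above 0.03 m).
It also fails if it takes over 72 s, if anything falls off the work surface, if the arm or the gripper's body presses on something with over 40 N, if the wrist force passes 120 N, or if a joint passes its speed limit or range.

## Robot

A 7-joint arm with a two-finger parallel gripper is mounted at the origin on the work surface. World frame = base frame: x ahead of the robot, y to its left, z up, the work surface at z = 0. Lengths are in mm, angles in rad, forces in N, time in s.
With the tool pointing down it reaches from about 400 to 850 mm from the base axis. Payload 4.4 kg.
Tool frame: the origin (TCP) lies midway between the tips of the shut fingers; the grasp point (between the pads) lies 19 mm behind it; z points along the fingers, y is the line along which they close (so a half turn about z gives the same grasp; the last joint's range is limited). The gripper opens to 94 mm and grips with 3 to 60 N. Pads are 16 mm wide; open, the fingers measure 119 mm over their backs; the gripper's body (75 mm by 177 mm) begins 78 mm behind the grasp point.
Start: joints at [1.05, 0.628, 0.038, 1.517, -0.027, 0.996, -0.02], TCP at [285.563, -583.928, 205.478] pointing down, gripper open.
Joint ranges: [-3.06, 3.06], [-0.37, 2.12], [-1.25, 1.32], [0.18, 2.47], [-1.1, 4.24], [0.23, 1.98], [-2.94, 2.94]. Speed limits (rad/s): [2.57, 2.57, 3.14, 3.14, 3.14, 3.14, 3.14].

## Interface

Orientations are given as a 3x3 rotation matrix whose columns are the frame's x, y, z axes.
In Python, from workcell import manip gives the robot as it stands.
- The arm moves only by the shell command python3 -m pendant 'ROWS' [FORCE]. ROWS is JSON, a list of rows, each a list of 5 numbers: the opening, from 0 (shut) to 1 (fully open), then the shift along the world's x, y, z in units of 30 mm (1.0 is 30 mm), then the turn about the world's z in units of 6 degrees (1.0 is 6 degrees). A call has 1 to 5 rows; each row is the pose to reach, as a shift and turn from the pose commanded when the call began; what a row does not reach only later rows make up. A row lasts 1/12 s, in which the tool goes at most 41.7 mm and 7.16 degrees, less where a joint would pass 70% of its speed; a pose out of reach is approached as far as the arm can. A call with a gripper value outside its range is refused whole. The fingers move at their own pace and stop on an object; FORCE is the grip in N (left out, the last holds). Time passes only in rows, so rows that repeat a pose let the fingers close. It gives the time, the measured TCP pose, the force, the opening and the grip force at its end, in the units of the state.
- manip.state(): the state, without advancing time (a new reading comes with each control period).
- manip.camera(name): name is "side" or "top"; returns a dict with "color" (420x560x3 uint8, blue, green, red), "K" (3x3 intrinsics, pixels), "extrinsics" (4x4, takes a point from world to camera coordinates). Camera axes: x right, y up, looking along -z (the intrinsics and any distortion apply to the point x, -y, -z); pixel columns grow to the right and rows downward; lengths in mm; the calibration is good to about 2 mm. A picture is of the moment at which its call begins. There is no depth.
- manip.job_done(): hands the job in; it is judged then, once.
The state is a dict: "time_s": time; "qpos": joint angles; "qvel": joint speeds; "effort": joint torques, N m; "eef_pos": TCP position; "eef_rot": TCP orientation; "ft_force": force on the tool from outside, world axes, zero at the start; "ft_torque": the same for the moment, N m; "gripper_width": finger opening in mm; "grip_force": force on a finger pad.
Only numpy, scipy, OpenCV 4.12 (cv2) and the standard library are available. Lean on these libraries where they do the work, as an engineer would, in place of code of your own. Each camera call takes 0.05 s, during which the arm holds its last target. There are 200 camera calls.

## Working session

There is one attempt and no reset: what is moved stays moved. The work goes in short steps, Python scripts to look and compute and a shell command to move; the robot and the scene stay as the last step left them, time stands still between calls to the robot, and variables do not carry over. Pictures are saved under pics/ and viewed, at most 10 in all, crops included, and the job is handed in when it is done.

```bash
mkdir -p pics; cat > h.py <<'E'
import numpy as np, cv2
from workcell import manip
def pix2w(c,u,v,z):
    K=np.array(c["K"]);T=np.array(c["extrinsics"])
    d=np.linalg.inv(K)@np.array([u,v,1.]); d=np.array([d[0],-d[1],-d[2]])
    R=T[:3,:3];o=-R.T@T[:3,3];w=R.T@d
    return o+w*(z-o[2])/w[2]
def w2pix(c,p):
    K=np.array(c["K"]);T=np.array(c["extrinsics"])
    q=T[:3,:3]@np.array(p,float)+T[:3,3];q=K@np.array([q[0],-q[1],-q[2]])
    return q[:2]/q[2]
E
python3 - <<'E'
from h import *
import pickle
for n in("top","side"):
    c=manip.camera(n);pickle.dump(c,open(n+".pkl","wb"))
    cv2.imwrite(f"pics/{n}0.png",cv2.resize(c["color"],(784,588),interpolation=cv2.INTER_CUBIC));print({k:np.round(np.array(v),3).tolist() for k,v in c.items() if k!="color"})
print(manip.state())
E
```

```text
{'K': [[441.689, 0.0, 281.369], [0.0, 441.689, 206.166], [0.0, 0.0, 1.0]], 'extrinsics': [[0.004, -1.0, -0.008, -32.933], [0.986, 0.002, 0.169, -585.32], [-0.169, -0.009, 0.986, -1259.422], [0.0, 0.0, 0.0, 1.0]]}
{'K': [[478.864, 0.0, 287.102], [0.0, 478.864, 206.441], [0.0, 0.0, 1.0]], 'extrinsics': [[-0.806, -0.592, -0.02, 459.954], [0.382, -0.546, 0.746, -297.341], [-0.452, 0.593, 0.666, -1302.321], [0.0, 0.0, 0.0, 1.0]]}
{'time_s': 0.1, 'qpos': array([ 1.05015565,  0.62919866,  0.03848349,  1.51823164, -0.02698783,
        0.99630781, -0.01999767]), 'qvel': array([-0.00029123, -0.00285003, -0.0024414 , -0.00397156, -0.00064812,
       -0.00068305,  0.00068267]), 'effort': array([ 3.36722987e-03, -5.50791264e+01,  1.14772003e+00, -1.87118912e+01,
       -5.20765304e-02,  1.91794831e-02,  5.57653993e-05]), 'eef_pos': array([ 285.307278  , -583.39357056,  204.69405437]), 'eef_rot': array([[ 8.98340486e-01,  4.39299216e-01, -7.55138299e-04],
       [ 4.39299863e-01, -8.98339332e-01,  1.44062521e-03],
       [-4.55049096e-05, -1.62590410e-03, -9.99998677e-01]]), 'ft_force': array([ 0.57925492, -0.88443568, -0.59101915]), 'ft_torque': array([-0.02172444, -0.00810578, -0.01668207]), 'grip_force': 0.0, 'gripper_width': 93.88441355020618}
```

View pics/top0.png

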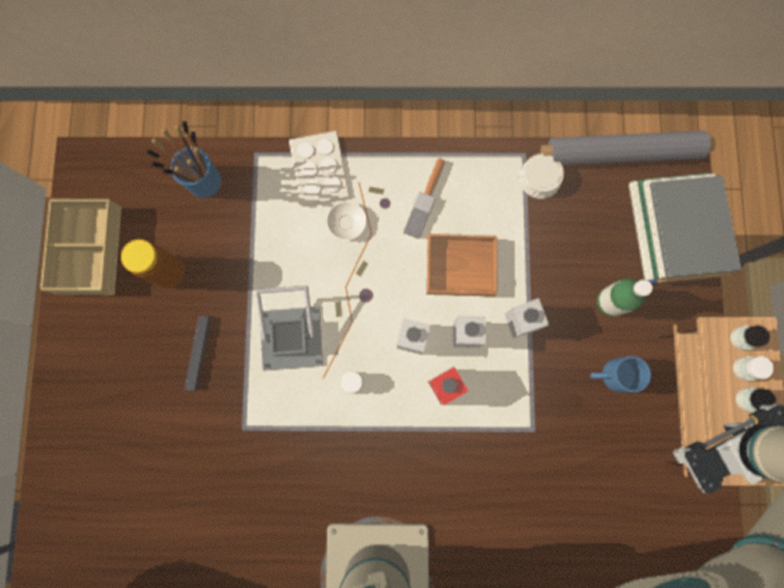

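View pics/side0.png

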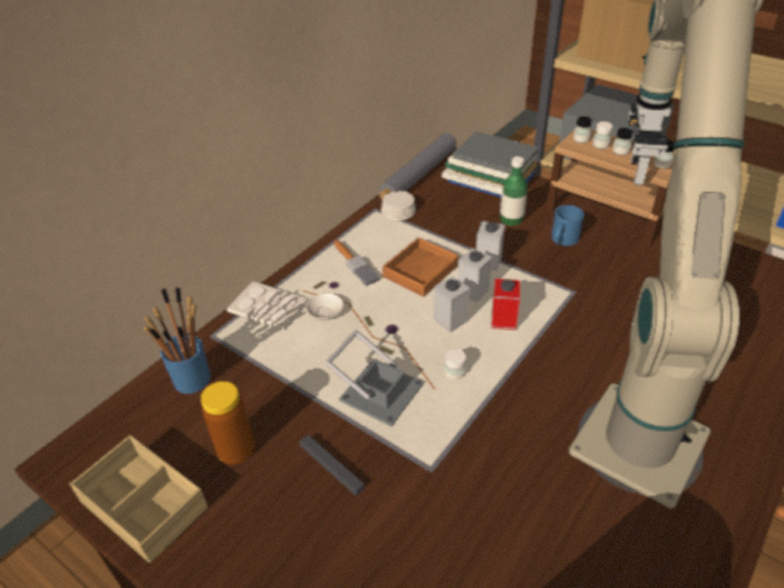

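The top view shows three grey tins with knobs at (413,335), (472,329) and (531,316). The red look-alike at (449,385) is excluded. The stand pocket is at (290,337) with its bail laid back towards +x, and the tray is at (462,265). The other things near the tins are the jar (350,382), the dish (347,222) and the brush. I'll check the choice in a close crop.

```bash
python3 - <<'E'
from h import *
import pickle
c=pickle.load(open("top.pkl","rb"))["color"]
cv2.imwrite("pics/crop.png",cv2.resize(c[155:295,175:400],None,fx=3.5,fy=3.5,interpolation=cv2.INTER_CUBIC)[:, :800])
c=pickle.load(open("side.pkl","rb"))["color"]
cv2.imwrite("pics/crops.png",cv2.resize(c[150:310,225:420],None,fx=3.75,fy=3.75,interpolation=cv2.INTER_CUBIC))
E
```

```text
(no output)
```

View pics/crop.png

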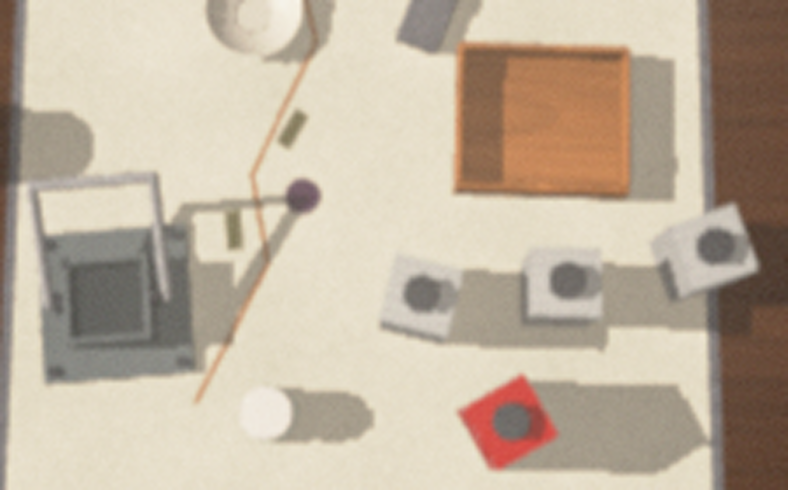

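View pics/crops.png

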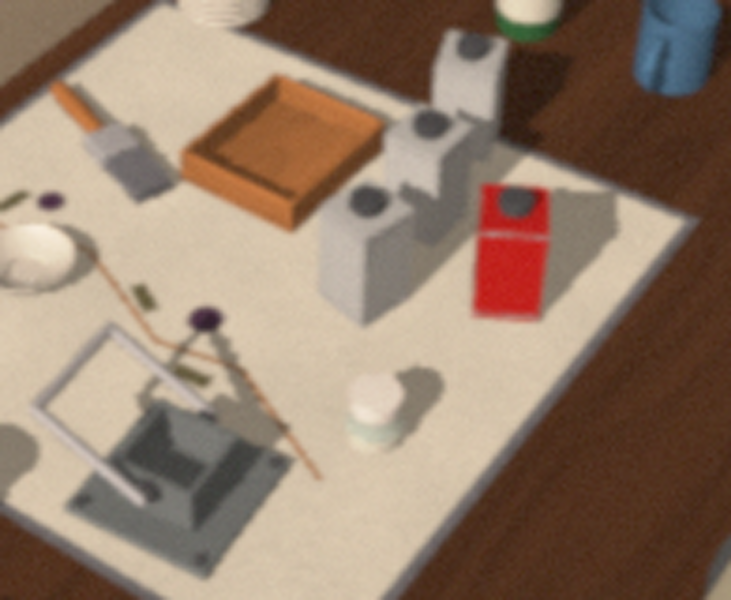

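The crops confirm three grey tins. In the top crop their knobs are at (422,293), (570,280) and (717,245), and the red one at (512,421) is not meant. The bail lies back to the image top, with its crossbar at about (93,180).

```bash
python3 - <<'E'
from h import *
import pickle
t=pickle.load(open("top.pkl","rb"));s=pickle.load(open("side.pkl","rb"))
T=lambda u,v,z:pix2w(t,(u+.5)/3.5-.5+175,(v+.5)/3.5-.5+155,z)
S=lambda u,v,z:pix2w(s,(u+.5)/3.75-.5+225,(v+.5)/3.75-.5+150,z)
def show(n,pts,z,f=T): 
    p=np.array([f(u,v,z) for u,v in pts])[:,:2]
    print(n,p.round(0).tolist(),'mean',p.mean(0).round(1),'edges',[(round(float(np.hypot(*d)),0),round(float(np.degrees(np.arctan2(d[1],d[0]))),1)) for d in np.roll(p,-1,0)-p])
for n,a,b in(("A",(422,293),(369,200)),("B",(570,280),(431,122)),("C",(717,245),(473,46)),("red",(512,421),(517,201))):
    print(n,T(*a,115).round(1),S(*b,115).round(1))
show("A",[(400,255),(463,270),(445,338),(380,325)],105)
show("B",[(530,249),(602,250),(602,320),(529,320)],105)
show("C",[(660,237),(737,204),(760,268),(675,299)],105)
show("pock",[(68,263),(148,258),(153,337),(76,345)],50)
show("base",[(42,233),(186,227),(197,370),(46,383)],8)
show("tray",[(461,43),(630,48),(631,194),(455,191)],35)
show("bail",[(34,184),(155,176)],73)
show("bailtop side",[(37,405),(112,327)],73,S)
show("pock S",[(197,525),(263,458)],50,S)
show("base S",[(68,507),(207,577),(291,460)],8,S)
show("jar",[(266,412)],50);show("dish",[(255,15)],20)
g=(np.array([t["color"].shape[1]]))
E
```

```text
A [483.6 -70.5 115. ] [481.3 -70.2 115. ]
B [ 494.3 -188.   115. ] [ 493.3 -187.   115. ]
C [ 522.6 -305.5  115. ] [ 520.  -303.1  115. ]
red [ 383.5 -140.7  115. ] [ 380.9 -139.1  115. ]
A [[515.0, -53.0], [503.0, -104.0], [449.0, -89.0], [459.0, -37.0]] mean [481.5 -70.7] edges [(52.0, -103.3), (56.0, 164.9), (53.0, 78.9), (58.0, -15.8)]
B [[520.0, -158.0], [520.0, -215.0], [463.0, -214.0], [463.0, -156.0]] mean [ 491.6 -185.7] edges [(58.0, -90.6), (56.0, 178.8), (58.0, 90.2), (57.0, -1.6)]
C [[530.0, -262.0], [557.0, -325.0], [505.0, -341.0], [480.0, -273.0]] mean [ 518.3 -300.3] edges [(68.0, -66.7), (54.0, -162.3), (73.0, 110.1), (51.0, 12.0)]
pock [[514.0, 225.0], [519.0, 158.0], [453.0, 152.0], [446.0, 216.0]] mean [482.8 187.9] edges [(67.0, -86.2), (66.0, -174.8), (64.0, 96.1), (69.0, 7.7)]
base [[545.0, 258.0], [551.0, 132.0], [427.0, 120.0], [416.0, 249.0]] mean [484.8 189.7] edges [(125.0, -87.4), (124.0, -174.3), (130.0, 95.1), (130.0, 3.8)]
tray [[709.0, -107.0], [705.0, -253.0], [577.0, -251.0], [579.0, -101.0]] mean [ 642.4 -177.8] edges [(147.0, -91.7), (128.0, 179.0), (150.0, 89.2), (130.0, -2.6)]
bail [[578.0, 251.0], [585.0, 151.0]] mean [581.1 201. ] edges [(101.0, -86.0), (101.0, 94.0)]
bailtop side [[585.0, 235.0], [591.0, 136.0]] mean [587.6 185.5] edges [(99.0, -86.5), (99.0, 93.5)]
pock S [[426.0, 242.0], [424.0, 162.0]] mean [424.9 201.7] edges [(80.0, -91.6), (80.0, 88.4)]
base S [[539.0, 260.0], [412.0, 250.0], [426.0, 122.0]] mean [458.9 210.6] edges [(128.0, -175.8), (130.0, -83.8), (179.0, 50.6)]
jar [[391.0, 57.0]] mean [391.1  57. ] edges [(0.0, 0.0)]
dish [[738.0, 74.0]] mean [738.3  74.4] edges [(0.0, 0.0)]
```

```bash
python3 -m pendant '[[1,3.92,4.66,0,-0.6],[1,3.92,4.66,0,-0.6],[1,3.92,4.66,0,-0.6],[1,3.92,4.66,0,-0.6],[1,3.92,4.66,0,-0.6]]' 25; python3 -m pendant '[[1,3.92,4.66,0,-0.6],[1,3.92,4.66,0,-0.6],[1,3.92,4.66,0,-0.6],[1,3.92,4.66,0,-0.6],[1,3.92,4.66,0,-0.6]]'
```

```text
time_s: 0.52
eef_pos: [408.2, -437.5, 205.0]
eef_rot: [[0.921, 0.389, 0.002], [0.389, -0.921, 0.005], [0.004, -0.003, -1.0]]
ft_force: [-0.0, -0.4, -0.2]
gripper_width: 94.2
grip_force: 0.0
time_s: 0.93
eef_pos: [525.3, -297.0, 205.0]
eef_rot: [[0.944, 0.331, 0.002], [0.331, -0.944, 0.004], [0.003, -0.003, -1.0]]
ft_force: [-0.0, 0.8, 0.0]
gripper_width: 93.9
grip_force: 0.0
```

```bash
python3 -m pendant '[[1,0,0,0,0],[1,0,0,0,0],[1,0,0,0,0]]'; python3 -m pendant '[[1,0,0,-1,0],[1,0,0,-2,0],[1,0,0,-3,0],[1,0,0,-4,0],[1,0,0,-4.58,0]]';python3 -m pendant '[[0.4,0,0,0,0],[0.4,0,0,0,0],[0.4,0,0,0,0],[0.4,0,0,0,0],[0.4,0,0,0,0]]'
```

```text
time_s: 1.18
eef_pos: [519.5, -305.7, 205.2]
eef_rot: [[0.947, 0.322, -0.001], [0.322, -0.947, -0.001], [-0.002, 0.0, -1.0]]
ft_force: [-0.6, 0.6, -0.9]
gripper_width: 94.2
grip_force: 0.0
time_s: 1.6
eef_pos: [517.4, -305.9, 65.1]
eef_rot: [[0.948, 0.32, -0.004], [0.32, -0.948, 0.001], [-0.004, -0.002, -1.0]]
ft_force: [0.2, 0.2, -0.6]
gripper_width: 93.9
grip_force: 0.0
time_s: 2.02
eef_pos: [521.6, -305.3, 69.7]
eef_rot: [[0.946, 0.323, 0.003], [0.323, -0.946, -0.002], [0.002, 0.002, -1.0]]
ft_force: [-0.2, 0.4, -0.3]
gripper_width: 64.1
grip_force: 0.0
```

Close, lift 2 units, weigh.

```bash
python3 -m pendant '[[0.4,0,0,0,0],[0.2,0,0,0,0],[0.2,0,0,0,0],[0.2,0,0,0,0],[0.2,0,0,0,0]]' 30; python3 -m pendant '[[0.2,0,0,0,0],[0.2,0,0,0.5,0],[0.2,0,0,1,0],[0.2,0,0,1,0],[0.2,0,0,1,0]]';python3 -m pendant '[[0.2,0,0,0,0],[0.2,0,0,0,0],[0.2,0,0,0,0],[0.2,0,0,0,0],[0.2,0,0,0,0]]'; python3 -m pendant '[[0.2,0,0,0,0],[0.2,0,0,0,0]]'|grep -E "ft|pos"; python3 -m pendant '[[0.2,0,0,0,0],[0.2,0,0,0,0]]'|grep ft
```

```text
time_s: 2.43
eef_pos: [521.9, -305.7, 69.5]
eef_rot: [[0.946, 0.323, 0.003], [0.323, -0.946, -0.002], [0.002, 0.003, -1.0]]
ft_force: [0.0, -3.3, 6.0]
gripper_width: 55.7
grip_force: 29.9
time_s: 2.85
eef_pos: [520.6, -303.9, 97.8]
eef_rot: [[0.946, 0.323, -0.0], [0.323, -0.946, 0.0], [-0.0, -0.0, -1.0]]
ft_force: [0.4, -0.6, -5.2]
gripper_width: 56.0
grip_force: 29.9
time_s: 3.27
eef_pos: [520.5, -304.2, 97.6]
eef_rot: [[0.946, 0.323, -0.001], [0.323, -0.946, 0.0], [-0.001, -0.001, -1.0]]
ft_force: [-0.4, 0.2, -5.5]
gripper_width: 56.0
grip_force: 29.9
eef_pos: [520.8, -304.3, 98.0]
ft_force: [0.3, 0.1, -4.7]
ft_force: [-0.4, -0.1, -5.6]
```

That is about 5.2 N, so the full tin. I'll carry it to the stand.

```bash
python3 -m pendant '[[0.2,0,0,1,0],[0.2,0,0,2,0],[0.2,0,0,3,0],[0.2,-0.1,0.5,4,0],[0.2,-0.2,1.43,4,0]]' 40|grep pos; python3 -m pendant '[[0.2,-0.1,1,0,-0.5],[0.2,-0.2,2,0,-1],[0.2,-0.3,3,0,-1.5],[0.2,-0.4,4,0,-2],[0.2,-0.4,5,0,-2.35]]'|grep pos;python3 -m pendant '[[0.2,-0.1,1,0,0],[0.2,-0.2,2,0,0],[0.2,-0.3,3,0,0],[0.2,-0.4,4,0,0],[0.2,-0.4,5,0,0]]'|grep pos;python3 -m pendant '[[0.2,-0.1,1,0,0],[0.2,-0.2,2,0,0],[0.2,-0.25,3,0,0],[0.2,-0.25,4,0,0],[0.2,-0.25,5,0,0]]'|grep pos;python3 -m pendant '[[0.2,0,0,-1,0],[0.2,0,0,-1.8,0],[0.2,0,0,-2.6,0],[0.2,0,0,-2.6,0],[0.2,0,0,-2.6,0]]'
cat > look.py <<'E'
import sys;from h import *
n=sys.argv[1]
s=manip.state();print(s["time_s"],s["eef_pos"].round(1),s["ft_force"].round(1))
out=[]
for k,(x,y,w,h) in (("top",(165,185,100,105)),("side",(215,200,100,105))):
    c=manip.camera(k);out.append(cv2.resize(c["color"][y:y+h,x:x+w],None,fx=4,fy=4,interpolation=cv2.INTER_CUBIC))
cv2.imwrite(f"pics/{n}.png",np.hstack(out))
E
python3 look.py a
```

```text
eef_pos: [517.7, -267.4, 224.3]
eef_pos: [501.7, -110.1, 218.3]
eef_pos: [489.7, 39.9, 218.3]
eef_pos: [482.9, 190.0, 218.4]
time_s: 5.68
eef_pos: [482.4, 188.2, 139.6]
eef_rot: [[0.997, 0.083, -0.002], [0.083, -0.997, -0.001], [-0.002, 0.001, -1.0]]
ft_force: [-0.2, 0.2, -5.1]
gripper_width: 55.8
grip_force: 40.0
5.6833 [482.4 188.2 139.6] [-0.2  0.2 -5.1]
```

View pics/a.png

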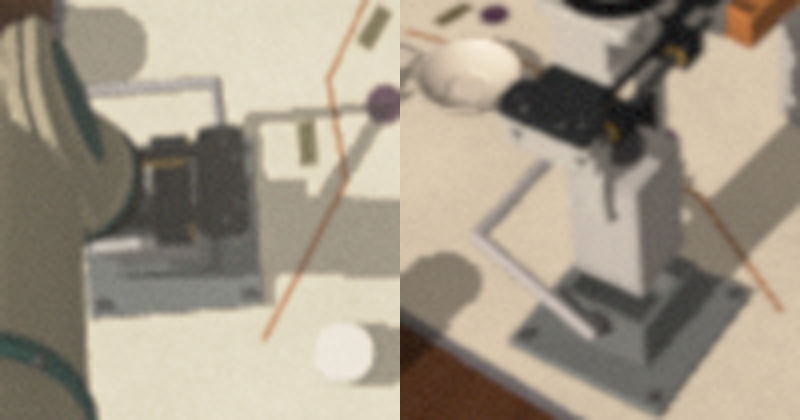

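```bash
python3 - <<'E'
from h import *
import pickle
from scipy.optimize import least_squares
t=pickle.load(open("top.pkl","rb"));s=pickle.load(open("side.pkl","rb"))
f=lambda p,sc,o:((p[0]+.5)/sc-.5+o[0],(p[1]+.5)/sc-.5+o[1])
obs=[]
B=65;P=36
def add(c,p,sc,o,q): obs.append((c,np.array(f(p,sc,o)),q))
# top crop
for p,q in (((42,233),(B,B,8)),((197,370),(-B,-B,8)),((46,383),(-B,B,8)),((68,263),(P,P,50)),((148,258),(P,-P,50)),((153,337),(-P,-P,50)),((76,347),(-P,P,50))): add(t,p,3.5,(175,155),q)
for p,q in (((92,317),(-B,B,8)),((273,303),(-B,-B,8))): add(t,p,4,(165,185),q)
for p,q in (((68,507),(B,B,8)),((207,577),(-B,B,8)),((291,460),(-B,-B,8)),((193,525),(-P,P,50)),((263,458),(-P,-P,50))): add(s,p,3.75,(225,150),q)
for p,q in (((112,343),(B,B,8)),((260,415),(-B,B,8)),((350,292),(-B,-B,8)),((248,360),(-P,P,50))): add(s,p,4,(215,200),q)
def r(v,flat=True):
    c,n=np.cos(v[2]),np.sin(v[2]);R=[]
    for cam,p,q in obs: R.append(w2pix(cam,(v[0]+c*q[0]-n*q[1],v[1]+n*q[0]+c*q[1],q[2]))-p)
    return np.ravel(R) if flat else np.array(R)
o=least_squares(r,[483,189,.08],loss="soft_l1");print(o.x[:2],np.degrees(o.x[2]));print(r(o.x,False).round(1).tolist())
v=(482.4,188.2,np.radians(4.8))
c,n=np.cos(v[2]),np.sin(v[2])
for q in((-28,28,71),(28,28,71),(-28,-28,71),(-28,28,176)):
    u=w2pix(s,(v[0]+c*q[0]-n*q[1],v[1]+n*q[0]+c*q[1],q[2]));print(q,((u-[215,200])*4+[400,0]).round(0))
E
```

```text
[482.96793821 190.09998725] 4.978186847618702
[[-1.0, 1.0], [0.0, 1.2], [-0.1, 1.1], [-1.3, -0.5], [0.3, -1.1], [0.3, 0.8], [-2.3, -0.0], [0.1, 1.3], [-1.9, 1.1], [-0.9, -0.3], [0.0, -0.4], [0.9, -0.1], [0.0, -7.4], [-5.3, -6.4], [-0.8, -0.9], [0.3, -0.3], [1.0, -0.5], [-0.5, -7.3]]
(-28, 28, 71) [642. 296.]
(28, 28, 71) [575. 265.]
(-28, -28, 71) [684. 244.]
(-28, 28, 176) [636. 192.]
```

The side crop shows the tin held above the pocket with its near bottom corner at (640,300), matching the prediction of (642,296). The fit puts the pocket centre at (483,190), so I'll shift slightly and lower gently.

```bash
python3 -m pendant '[[0.2,0.02,0.06,-0.3,0],[0.2,0.02,0.06,-0.5,0],[0.2,0.02,0.06,-0.5,0]]'|grep -E "pos|ft"; python3 -m pendant '[[0.2,0,0,-0.2,0],[0.2,0,0,-0.35,0],[0.2,0,0,-0.5,0],[0.2,0,0,-0.5,0]]'|grep -E "pos|ft"
```

```text
eef_pos: [483.4, 190.3, 124.5]
ft_force: [0.4, -0.8, -4.6]
eef_pos: [483.2, 190.1, 109.1]
ft_force: [-0.0, 0.1, -4.5]
```

```bash
python3 -m pendant '[[0.2,0,0,-0.3,0],[0.2,0,0,-0.6,0],[0.2,0,0,-0.85,0],[0.2,0,0,-0.85,0]]'|grep -E "pos|ft"; python3 -m pendant '[[0.2,0,0,-0.1,0],[0.2,0,0,-0.2,0],[0.2,0,0,-0.25,0],[0.2,0,0,-0.25,0]]'|grep -E "pos|ft"
```

```text
eef_pos: [482.5, 189.8, 82.7]
ft_force: [-0.6, -0.4, -5.8]
eef_pos: [484.0, 190.4, 77.5]
ft_force: [-1.3, -0.4, -0.4]
```

```bash
python3 -m pendant '[[0.8,0,0,-0.02,0],[0.8,0,0,-0.02,0],[0.8,0,0,-0.02,0],[0.8,0,0,-0.02,0]]'|grep -E "pos|ft|wid"; python3 -m pendant '[[0.8,0,0,0.5,0],[0.8,0,0,1.5,0],[0.8,0,0,2.5,0],[0.8,0,0,3.5,0],[0.8,0.5,0,3.5,0]]'|grep -E "pos|ft"; python3 -c "
from h import *;print(manip.state()['qpos'])"
```

```text
eef_pos: [484.3, 190.6, 76.8]
ft_force: [0.0, -0.2, 0.3]
gripper_width: 74.8
eef_pos: [500.0, 191.9, 186.9]
ft_force: [0.3, -0.3, -0.8]
[-0.47268702  0.48522463  0.07925486  1.86760289 -0.05367434  0.78338677
 -1.85121541]
```

```bash
python3 -m pendant '[[0.5,1,0.1,0,1.15],[0.5,2,0.2,0,2.3],[0.5,2.77,0.28,0,3.45],[0.5,2.77,0.28,0,4.6],[0.5,2.77,0.28,0,5.75]]'|grep pos; python3 -m pendant '[[0.5,0,0,0,1.15],[0.5,0,0,0,2.3],[0.5,0,0,0,3.45],[0.5,0,0,0,4.6],[0.5,0,0,0,5.75]]'|grep pos;python3 -m pendant '[[0.5,0,0,0,1.15],[0.5,0,0,0,2.3],[0.5,0,0,0,3.5],[0.5,0,0,0,3.5],[0.5,0,0,0,3.5]]'; python3 look.py b
```

```text
eef_pos: [583.4, 198.5, 181.1]
eef_pos: [582.1, 198.6, 181.5]
time_s: 9.03
eef_pos: [582.0, 198.5, 181.4]
eef_rot: [[-0.079, 0.997, -0.0], [0.997, 0.079, 0.0], [0.0, -0.0, -1.0]]
ft_force: [0.1, -0.2, 0.3]
gripper_width: 47.3
grip_force: 0.0
9.0333 [582.  198.5 181.4] [ 0.1 -0.2  0.3]
```

View pics/b.png

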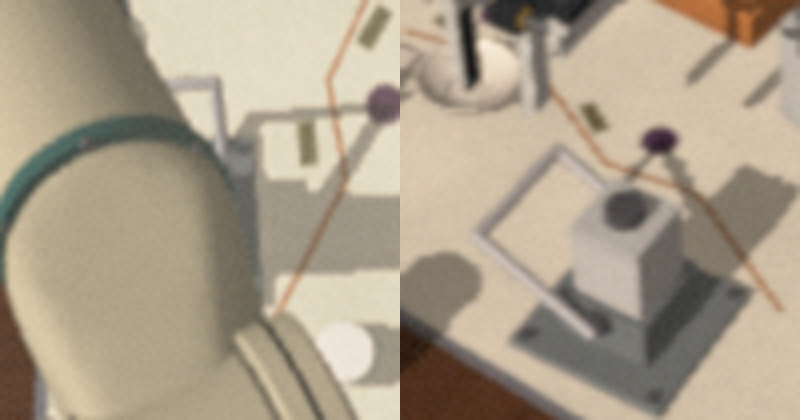

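The tin is seated upright in the pocket (knob at (627,210)), with the bail bar running from (477,232) to (560,150) and the gripper above it. Next I'll lower and grip the bar.

```bash
python3 -m pendant '[[0.5,0,0,-1,0],[0.5,0,0,-2,0],[0.5,0,0,-3,0],[0.5,0,0,-3.95,0],[0.5,0,0,-3.95,0]]'|grep -E "pos|ft"; python3 -m pendant '[[0,0,0,0,0],[0,0,0,0,0],[0,0,0,0,0],[0,0,0,0,0],[0,0,0,0,0]]' 20; python3 -m pendant '[[0,0,0,0,0],[0,0,0,0,0]]'|tail -3
```

```text
eef_pos: [578.1, 197.0, 57.9]
ft_force: [-0.9, -1.0, -1.2]
time_s: 9.97
eef_pos: [581.8, 199.0, 64.3]
eef_rot: [[-0.082, 0.997, 0.0], [0.997, 0.082, 0.0], [0.0, 0.0, -1.0]]
ft_force: [-4.0, 0.9, 0.1]
gripper_width: 17.1
grip_force: 2.0
ft_force: [-4.2, 1.0, -1.8]
gripper_width: 9.1
grip_force: 20.0
```

```bash
python3 -m pendant '[[0,-0.1,-0.01,0.26,0],[0,-0.25,-0.02,0.58,0],[0,-0.43,-0.04,0.875,0],[0,-0.64,-0.06,1.154,0],[0,-0.64,-0.06,1.154,0]]' | grep -vE "rot|\[\["; python3 -m pendant '[[0,-0.24,-0.02,0.26,0],[0,-0.5,-0.04,0.486,0],[0,-0.78,-0.07,0.69,0],[0,-1.09,-0.1,0.864,0],[0,-1.09,-0.1,0.864,0]]'| grep -vE "rot|\[\["
```

```text
time_s: 10.55
eef_pos: [554.8, 196.6, 96.4]
ft_force: [-9.9, 1.1, -9.0]
gripper_width: 9.6
grip_force: 20.0
time_s: 10.97
eef_pos: [519.9, 193.1, 120.1]
ft_force: [-9.6, 3.4, -21.9]
gripper_width: 9.3
grip_force: 20.0
```

```bash
python3 -m pendant '[[0,-0.32,-0.03,0.14,0],[0,-0.65,-0.06,0.253,0],[0,-1,-0.09,0.33,0],[0,-1.3,-0.11,0.37,0],[0,-1.6,-0.14,0.385,0]]' | grep -vE "rot|\[\["; python3 -m pendant '[[0,-0.05,0,0,0],[0,-0.05,0,0,0],[0,-0.05,0,0,0]]'| grep -vE "rot|\[\["; python3 look.py c
```

```text
time_s: 11.38
eef_pos: [484.7, 188.9, 133.4]
ft_force: [23.0, -0.9, -30.5]
gripper_width: 9.2
grip_force: 20.0
time_s: 11.63
eef_pos: [485.1, 189.1, 134.4]
ft_force: [11.6, 0.2, -23.3]
gripper_width: 9.1
grip_force: 20.0
11.6333 [485.1 189.1 134.4] [ 11.6   0.2 -23.3]
```

View pics/c.png

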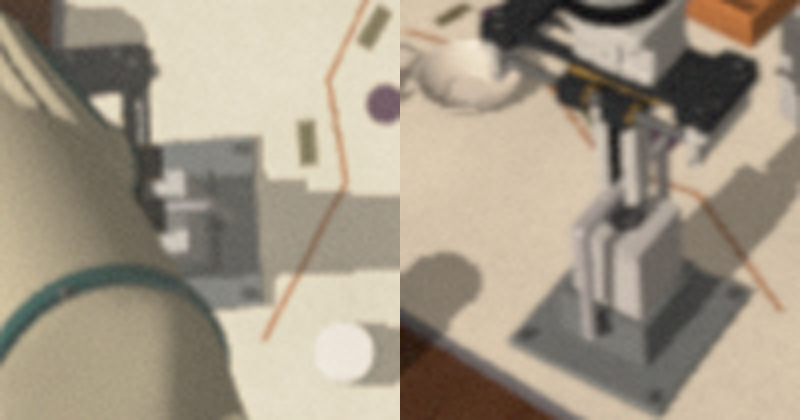

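The bail stands upright at its stop over the knob. I'll release it and go to tin B.

```bash
python3 -m pendant '[[0.35,0.05,0,0,0],[0.35,0.05,0,0,0],[0.35,0.05,0,0,0],[0.35,0.05,0,0,0]]'| grep -vE "rot|\[\["; python3 -m pendant '[[0.35,0,0,0.5,0],[0.35,0,0,1.5,0],[0.35,0,0,2.5,0],[0.6,0,-0.6,2.8,0],[0.9,0,-1.6,2.8,0]]'|grep -E "pos|ft"; python3 -m pendant '[[0.9,0,-1,0,0],[0.9,0,-2,0,0],[0.9,0,-3,0,-0.4],[0.9,0,-4,0,-0.9],[0.9,0,-5.3,0,-0.9]]'|grep -E "pos|ft"; python3 -m pendant '[[0.9,0,-1.3,0,0],[0.9,0,-2.6,0,0],[0.9,0,-4,0,0],[0.9,0,-5,0,0],[0.9,0,-5.6,0,0]]'; python3 look.py d
```

```text
time_s: 12.07
eef_pos: [482.2, 190.0, 135.8]
ft_force: [-0.1, 0.6, 1.0]
gripper_width: 31.4
grip_force: 0.0
eef_pos: [483.8, 145.9, 222.7]
ft_force: [1.2, -0.0, -1.0]
eef_pos: [482.0, -16.8, 219.8]
ft_force: [0.1, -0.5, 0.3]
time_s: 13.32
eef_pos: [481.2, -189.8, 219.5]
eef_rot: [[0.016, 1.0, 0.0], [1.0, -0.016, -0.002], [-0.002, 0.0, -1.0]]
ft_force: [-0.7, 0.7, 0.4]
gripper_width: 84.6
grip_force: 0.0
13.3167 [ 481.2 -189.8  219.5] [-0.7  0.7  0.4]
```

View pics/d.png

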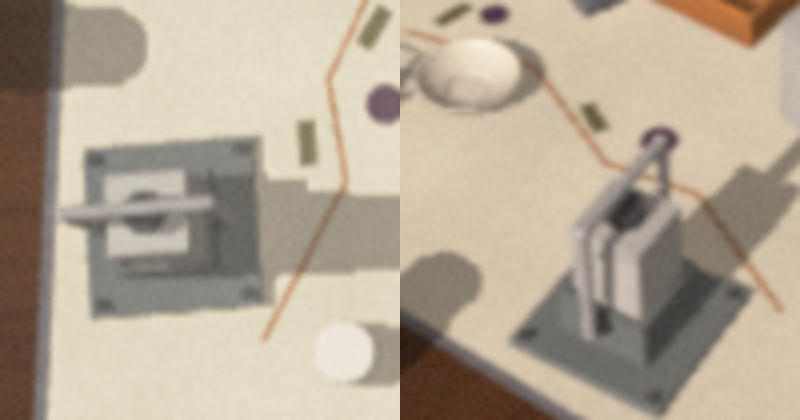

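The bail's crossbar is over the knob and it stays upright. Now weigh tin B.

```bash
python3 -m pendant '[[0.95,0.4,0.05,-0.5,0],[0.95,0.4,0.05,-1,0],[0.95,0.4,0.05,-2,0],[0.95,0.4,0.05,-2.5,0],[0.95,0.4,0.05,-2.5,0]]'|grep -E "pos|ft"; python3 -m pendant '[[0.95,0,0,-0.7,0],[0.95,0,0,-1.4,0],[0.95,0,0,-2,0],[0.95,0,0,-2.55,0],[0.95,0,0,-2.55,0]]'|grep -E "pos|ft";python3 -m pendant '[[0.5,0,0,0,0],[0.4,0,0,0,0],[0.3,0,0,0,0],[0.2,0,0,0,0],[0.2,0,0,0,0]]' 30|tail -3;python3 -m pendant '[[0.2,0,0,0,0],[0.2,0,0,0,0],[0.2,0,0,0,0],[0.2,0,0,0,0],[0.2,0,0,0,0]]'| grep -vE "rot|\[\["
```

```text
eef_pos: [491.9, -181.1, 141.6]
ft_force: [0.2, -0.4, 0.0]
eef_pos: [493.1, -182.1, 66.4]
ft_force: [-0.4, 0.0, -0.3]
ft_force: [0.1, -0.7, 0.0]
gripper_width: 59.7
grip_force: 0.0
time_s: 15.08
eef_pos: [494.7, -183.9, 68.3]
ft_force: [0.3, -0.0, 6.7]
gripper_width: 55.7
grip_force: 29.9
```

```bash
python3 -m pendant '[[0.2,0,0,0.5,0],[0.2,0,0,1,0],[0.2,0,0,1,0],[0.2,0,0,1,0],[0.2,0,0,1,0]]'|tail -3;python3 -m pendant '[[0.2,0,0,0,0],[0.2,0,0,0,0],[0.2,0,0,0,0],[0.2,0,0,0,0],[0.2,0,0,0,0]]'|grep ft; python3 -m pendant '[[0.2,0,0,0,0],[0.2,0,0,0,0]]'|grep -E "ft|pos"; python3 -m pendant '[[0.2,0,0,0,0],[0.2,0,0,0,0]]'|grep ft; python3 -m pendant '[[0.2,0,0,0,0],[0.2,0,0,0,0]]'
```

```text
ft_force: [0.1, -0.1, -3.3]
gripper_width: 55.9
grip_force: 30.0
ft_force: [-1.3, 0.7, -2.3]
eef_pos: [494.1, -183.7, 97.5]
ft_force: [-0.1, 0.8, -3.3]
ft_force: [-0.6, 0.2, -2.4]
time_s: 16.42
eef_pos: [494.1, -183.7, 97.6]
eef_rot: [[0.011, 1.0, 0.0], [1.0, -0.011, 0.0], [0.0, 0.0, -1.0]]
ft_force: [0.5, -0.6, -2.3]
gripper_width: 55.7
grip_force: 30.0
```

About 2.7 N, so B is the part-used tin and A must be the empty one. I'll set B down and take A.

```bash
python3 -m pendant '[[0.2,0,0,-0.5,0],[0.2,0,0,-0.8,0],[0.2,0,0,-0.97,0],[0.2,0,0,-0.97,0],[0.2,0,0,-0.99,0]]'| grep -vE "rot|\[\["; python3 -m pendant '[[0.8,0,0,0,0],[0.8,0,0,0,0],[0.8,0,0,0,0],[0.8,0,0,0,0],[0.8,0,0,0,0]]'| grep -vE "rot|\[\["; python3 -m pendant '[[0.8,0,0,0.5,0],[0.8,0,0,1.5,0],[0.8,0,0,2.5,0],[0.8,0,0,3.5,0],[0.8,0,0,4,0]]'|grep pos; python3 -m pendant '[[0.95,-0.1,1,0,-0.6],[0.95,-0.2,2,0,-1.2],[0.95,-0.4,3,0,-1.8],[0.95,-0.4,3.78,0,-2.3],[0.95,-0.4,3.78,0,-2.3]]'|grep pos; python3 -m pendant '[[0.95,0,0,0,0],[0.95,0,0,0,0],[0.95,0,0,0,0]]'|grep -A1 pos
```

```text
time_s: 16.83
eef_pos: [494.1, -183.7, 67.7]
ft_force: [-0.3, -0.6, -3.3]
gripper_width: 55.5
grip_force: 30.0
time_s: 17.25
eef_pos: [494.2, -183.8, 68.1]
ft_force: [-0.3, -0.1, 0.1]
gripper_width: 75.1
grip_force: 0.0
eef_pos: [495.7, -184.0, 191.3]
eef_pos: [482.0, -64.6, 188.4]
eef_pos: [482.1, -71.9, 187.8]
eef_rot: [[0.251, 0.968, -0.0], [0.968, -0.251, -0.001], [-0.001, 0.0, -1.0]]
```

```bash
python3 -m pendant '[[0.95,0,0.03,-1,0],[0.95,0,0.03,-2,0],[0.95,0,0.03,-3,0],[0.95,0,0.03,-4,0],[0.95,0,0.03,-4,0]]'|grep -E "pos|ft";python3 -m pendant '[[0.5,0,0,0,0],[0.4,0,0,0,0],[0.3,0,0,0,0],[0.2,0,0,0,0],[0.2,0,0,0,0]]' 30|tail -3;python3 -m pendant '[[0.2,0,0,0,0],[0.2,0,0,0,0],[0.2,0,0,0,0],[0.2,0,0,0,0],[0.2,0,0,0,0]]'| grep -vE "rot|\[\["; python3 -m pendant '[[0.2,0,0,0.5,0],[0.2,0,0,1,0],[0.2,0,0,1,0],[0.2,0,0,1,0],[0.2,0,0,1,0]]'|tail -3;python3 -m pendant '[[0.2,0,0,0,0],[0.2,0,0,0,0],[0.2,0,0,0,0],[0.2,0,0,0,0],[0.2,0,0,0,0]]'|grep ft; python3 -m pendant '[[0.2,0,0,0,0],[0.2,0,0,0,0]]'|grep -E "ft|pos"; python3 -m pendant '[[0.2,0,0,0,0],[0.2,0,0,0,0]]'
```

```text
eef_pos: [478.3, -70.6, 63.5]
ft_force: [-1.0, -1.1, 0.0]
ft_force: [1.0, -0.5, 1.3]
gripper_width: 59.3
grip_force: 0.5
time_s: 19.58
eef_pos: [483.2, -69.6, 69.0]
ft_force: [0.4, -0.0, 7.2]
gripper_width: 55.8
grip_force: 29.8
ft_force: [-0.6, -1.5, -1.6]
gripper_width: 55.9
grip_force: 29.8
ft_force: [-0.2, 1.4, -1.0]
eef_pos: [482.1, -69.4, 97.8]
ft_force: [-0.0, -0.5, -1.1]
time_s: 20.75
eef_pos: [482.1, -69.4, 97.9]
eef_rot: [[0.249, 0.968, 0.0], [0.968, -0.249, 0.0], [0.0, 0.0, -1.0]]
ft_force: [0.0, 0.2, -0.6]
gripper_width: 56.0
grip_force: 29.8
```

That is about 1 N, so A is the empty tin. I'll put it in the tray.

```bash
python3 -m pendant '[[0.2,0,0,1,0],[0.2,0,0,2,0],[0.2,0,0,3,0],[0.2,0.5,0,3.3,0],[0.2,1.33,0,3.3,0]]'|grep pos; python3 -m pendant '[[0.2,1,-0.7,0,0.5],[0.2,2,-1.4,0,1],[0.2,3,-2.1,0,1.5],[0.2,4,-2.8,0,2],[0.2,4,-3.62,0,2.25]]'|grep pos; python3 -m pendant '[[0.2,0,0,0,0],[0.2,0,0,-0.5,0],[0.2,0,0,-1.4,0],[0.2,0,0,-2.2,0],[0.2,0,0,-2.8,0]]'|grep pos; python3 -m pendant '[[0.2,0,0,-0.3,0],[0.2,0,0,-0.6,0],[0.2,0,0,-0.8,0],[0.2,0,0,-0.8,0],[0.2,0,0,-0.8,0]]'; python3 - <<'E'
from h import *
c=manip.camera("side")["color"];cv2.imwrite("pics/e.png",cv2.resize(c[130:270,250:400],None,fx=4,fy=4,interpolation=cv2.INTER_CUBIC))
E
```

```text
eef_pos: [522.1, -69.9, 200.1]
eef_pos: [647.3, -177.2, 196.3]
eef_pos: [640.2, -177.6, 110.8]
time_s: 22.42
eef_pos: [642.4, -178.0, 89.5]
eef_rot: [[0.017, 1.0, 0.001], [1.0, -0.017, -0.0], [-0.0, 0.001, -1.0]]
ft_force: [0.3, -0.1, -1.5]
gripper_width: 55.8
grip_force: 29.8
```

View pics/e.png

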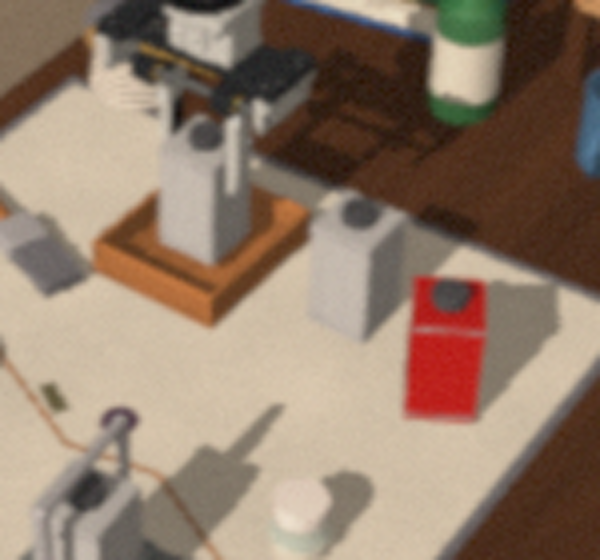

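Tin A is inside the tray walls (body from (160,140) to (250,260)), held just above the floor. B stands at (355,265).

```bash
python3 -m pendant '[[0.2,0,0,-0.2,0],[0.2,0,0,-0.37,0],[0.2,0,0,-0.42,0],[0.2,0,0,-0.47,0],[0.2,0,0,-0.49,0]]'|grep -E "pos|ft";  python3 -m pendant '[[0.8,0,0,0,0],[0.8,0,0,0,0],[0.8,0,0,0,0],[0.8,0,0,0,0],[0.8,0,0,0,0]]'| grep -vE "rot|\[\["; python3 -m pendant '[[0.8,0,0,0.5,0],[0.8,0,0,1.5,0],[0.8,0,0,2.5,0],[0.8,0,0,3.5,0],[0.8,0,0,4.5,0]]'|grep -E "pos|ft"; python3 -m pendant '[[0.8,-1,0,1,0],[0.8,-2,0,1,0],[0.8,-3,0,1,0],[0.8,-4,0,1,0],[0.8,-5,0,1,0]]'|grep -E "time|pos|ft";  python3 -m pendant '[[0.8,0,-1,0,0],[0.8,0,-2,0,0],[0.8,0,-3,0,0],[0.8,0,-4,0,0],[0.8,0,-4,0,0]]'|grep pos; python3 - <<'E'
from h import *
a=manip.camera("side")["color"];b=manip.camera("top")["color"]
cv2.imwrite("pics/f.png",np.hstack([cv2.resize(x,(400,440),interpolation=cv2.INTER_CUBIC) for x in (a[130:306,230:390],b[130:306,190:390])]))
E
```

```text
eef_pos: [641.9, -178.0, 74.7]
ft_force: [-2.0, 0.7, 7.9]
time_s: 23.3
eef_pos: [642.0, -178.0, 74.1]
ft_force: [-0.5, -1.3, -0.2]
gripper_width: 75.4
grip_force: 0.0
eef_pos: [641.8, -177.9, 210.5]
ft_force: [0.6, -0.8, -0.1]
time_s: 24.13
eef_pos: [490.5, -178.0, 239.4]
ft_force: [-0.3, 0.9, 0.2]
eef_pos: [490.4, -305.8, 238.9]
```

View pics/f.png

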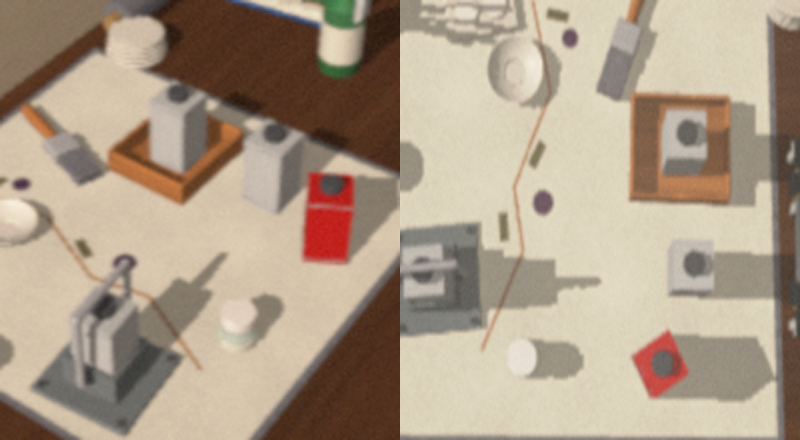

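All three tins stand upright where they belong: tray (180,130), table (272,165), stand (105,330). The bail is upright and the bystanders look undisturbed, so I'm handing in.

```bash
python3 -c "
from workcell import manip;print(manip.job_done())"
```

```text
the job is handed in; nothing more can be done
None
```

The job is handed in: the full tin (about 5.2 N) is in the ink stand with the bail upright, the empty one (about 1 N) is in the tray, and the part-used one (about 2.7 N) is on the table. The last pictures show all three upright and the bystanders in view undisturbed, but the hand-in returned no verdict.

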